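Set the ratchet stop back to the next bin size

TASK

On the stockroom desk a ratchet bar clamp holds a place for a blue parts bin. Press the orange release on its black sliding jaw and, keeping it pressed, push the jaw back along the bar, away from the bin, until the jaw's red pointer stands level with the yellow mark; then let the release spring up so the jaw locks there. Only press and push with the fingertips: do not grip the jaw's thumb wall, and do not shift or lift the bin or the things standing around the clamp.

Things in the scene. Friction and masses are not known exactly. Their poses are not given: they have to be found in the camera images.
- clamp: fixed part of the clamp. Origin on the desk under the bar's centre line, z up, y along the bar: +y to the green fixed jaw, -y is 'back'. Base plate 150 x 460 mm, 6 thick, centred at (22, 20); bar 30 mm wide, top 34 mm high; fixed jaw 90 mm wide at y 210 to 230, top 110; end bracket at y -208, top 40; grey deck under the bin at y 134 to 210, top 36 mm
- jaw (a joint): black sliding jaw: m pushed back along the bar (clamp -y), 0 nearest the bin to 0.20. Jaw centre is at clamp y = 0.073 - value. About 4 N friction when freed. With the release up, a pawl blocks it going back (teeth 8 mm apart, so up to 8 mm play) but lets it click forward (10 N). It stays put when the release is let up
- release (a joint): orange release paddle on the jaw: m pressed straight down, 0 up to 0.012 bottomed. Spring pushes up 4 N when up, 9 N when bottomed. The jaw is free to go back while it is more than 5 mm down. Let go, it rests between 0 and 4 mm, depending on how the pawl meets a tooth
- release_top (a point): centre of the paddle's flat top, 66 mm above the desk when up, 4 mm to +y of the jaw centre; moves with it. Paddle 48 mm across the bar, 62 along. It lies in a 75 mm long pocket open at both sides: in front the upright jaw plate (90 mm across, 43 to 55 mm to +y of the jaw centre, top 110 mm high), behind (-y) the thumb wall
- thumb_wall (a point): top edge, middle of the front (+y) face of the thumb wall: an upright black wall 56 mm across the bar and 12 mm thick at the back of the jaw, 32 mm behind the jaw centre, top 95 mm above the desk. A fingertip on the paddle pushes the jaw back against this face
- pointer (a point): tip of the red pointer (6 mm wide) that sticks out of the jaw's +x side, 62 mm from the bar's centre line, level with the jaw centre, 16 mm above the desk
- mark: yellow mark fixed on the base plate beside the bar (+x side): a bar 28 mm across, 16 mm along the bar, 8 mm high; origin centre of its underside, axes parallel to the clamp's. The pointer is level with it when both have the same y in the clamp's frame; anywhere within the mark's width counts
- parts_bin: loose open blue bin, 100 x 74 mm, 60 mm high, standing on the clamp's deck between the jaws (leave alone); origin centre of its underside
- jar: loose clear jar with black lid, 52 mm across, 75 mm high, beyond the clamp (leave alone); origin centre of its underside
- carton: loose small cardboard carton 60 x 85 mm, 50 mm high, beyond the clamp (leave alone); origin centre of its underside
- tape: loose roll of red tape lying flat, 60 mm across, 18 mm high, on the robot's side of the clamp (leave alone); origin centre of its underside

How it is judged:
By the outcome, as a careful person would: the job done as asked, in the order asked, and still so for the second after the job is handed in, with the robot touching nothing.
It also fails if it takes over 45 s, if anything falls off the work surface, if the arm or the gripper's body presses on something with over 40 N, if the wrist force passes 120 N, or if a joint passes its speed limit or range.

ROBOT

A 6-joint arm with a two-finger parallel gripper is mounted at the origin on the work surface. World frame = base frame: x ahead of the robot, y to its left, z up, the work surface at z = 0. Lengths are in m, angles in rad, forces in N, time in s.
With the tool pointing down it reaches from about 0.325 to 0.9 m from the base axis. Payload 6.1 kg.
Tool frame: the origin (TCP) lies at the very end of the fingers, on their centre line; the grasp point (between the pads) lies behind it (hold_point_z is the z of the grasp point in the tool frame, in m); z points along the fingers, y is the direction in which the jaws open and shut (so a half turn about z gives the same grasp; the last joint's range is limited). The gripper opens to 87 mm and grips with 3 to 60 N. Pads are 19 mm wide; open, the fingers measure 117 mm over their backs; the gripper's body (75 mm by 190 mm) begins 51 mm behind the grasp point.
Start: joints at [-1.258, 0.22, 1.526, -0, 1.395, -0.126], TCP at [0.266, -0.566, 0.223] pointing down, gripper open.
Joint ranges: [-2.98, 2.98], [-0.91, 2.08], [0.09, 2.57], [-1.24, 4.39], [0.2, 2.65], [-2.68, 2.68]. Speed limits (rad/s): [2.57, 2.57, 3.01, 3.14, 3.14, 3.14].

INTERFACE

Orientations are given as a unit quaternion [w, x, y, z].
In Python, from bench import get_obs, get_image, sign_off, hold_point_z gives the robot as it stands. The module is installed in compiled form; this text tells all that it offers.
- The arm moves only by the shell command python3 -m jog 'ROWS' [OPENING] [FORCE]. ROWS is JSON, a list of rows, each an object with "offset": the shift along the tool's x, y, z in units of 30 mm (1.0 is 30 mm), a list of three; "rotation": the turn, a rotation vector about the tool's x, y, z in units of 10 degrees (1.0 is 10 degrees), a list of three. A call has 1 to 8 rows; each row is the pose to reach, as a shift and turn from the pose commanded when the call began, along the tool's axes at that moment; what a row does not reach only later rows make up. A row lasts 1/8 s, in which the tool goes at most 62.5 mm and 10.7 degrees, less where a joint would pass 70% of its speed; a pose out of reach is approached as far as the arm can. A call with a gripper value outside its range is refused whole. OPENING is the finger opening in mm, from 0 to 87, set as the call begins (- or left out, the last holds). The fingers move at their own pace and stop on an object; FORCE is the grip in N (left out, the last holds). Time passes only in rows, so rows that repeat a pose let the fingers close. It gives the time, the measured TCP pose, the force and the opening at its end, in the units of the state.
- get_obs(): the state, without advancing time (a new reading comes with each control period).
- get_image(name): name is "side" or "top" or "wrist"; returns a dict with "pixels" (384x512x3 uint8, red, green, blue), "K" (3x3 intrinsics, pixels), "distortion" ([k1, k2, p1, p2, k3] as OpenCV has them; the pictures are not rectified), "world_to_cam" (4x4, takes a point from world to camera coordinates). Camera axes: x right, y down, z forward; pixel columns grow to the right and rows downward; lengths in m; the calibration is good to about 2 mm. A picture is of the moment at which its call begins. There is no depth.
- sign_off(): hands the job in, once; it reports no verdict.
The state is a dict: "t": time; "joints": joint angles; "qvel": joint speeds; "effort": joint torques, N m; "tool_pos": TCP position; "orientation": TCP orientation; "force": force on the tool from outside, world axes, zero at the start; "wrist_torque": the same for the moment, N m; "gripper_width": finger opening in m.
Only numpy, scipy, OpenCV 4.12 (cv2) and the standard library are available. Lean on these libraries where they do the work, as an engineer would, in place of code of your own. Each camera call takes 0.05 s, during which the arm holds its last target.

## Working session

There is one attempt and no reset: what is moved stays moved. The work goes in short steps, Python scripts to look and compute and a shell command to move; the robot and the scene stay as the last step left them, time stands still between calls to the robot, and variables do not carry over. Pictures are saved under pics/ and viewed, and the job is handed in when it is done.

```bash
mkdir -p pics; ls; python3 - <<'E'
from bench import *
import cv2
o=get_obs();print(o, hold_point_z)
for n in("side","top"):
    d=get_image(n);cv2.imwrite(f"pics/{n}0.png",d["pixels"][:,:,::-1]);print(n,d["K"],d["distortion"],d["world_to_cam"])
E
```

```text
pics
{'t': 0.0, 'joints': array([-1.25811733e+00,  2.21232781e-01,  1.52762262e+00,  2.28022559e-05,
        1.39469626e+00, -1.26086018e-01]), 'qvel': array([-0.00032237,  0.0003061 , -0.00026828,  0.00035833,  0.00056368,
       -0.00144495]), 'effort': array([-1.11869103e-03, -4.94613540e+01, -3.87379682e+01,  6.98165246e-02,
        5.71652153e-02, -1.38148007e-04]), 'tool_pos': array([ 0.26533117, -0.56519292,  0.22142705]), 'orientation': array([-9.76291161e-04,  9.76031988e-01,  2.17624906e-01, -8.00778722e-05]), 'force': array([ 0.14210043,  0.14406114, -0.40349249]), 'wrist_torque': array([ 0.01436084, -0.00454223, -0.015529  ]), 'gripper_width': 0.08698971396936504} -0.0187
side [[388.43045149   0.         258.0057049 ]
 [  0.         388.43045149 195.3660245 ]
 [  0.           0.           1.        ]] [-0.02904776  0.          0.          0.          0.        ] [[ 0.99985594 -0.01632597 -0.00464394 -0.5825642 ]
 [-0.01558154 -0.77431955 -0.63260291  0.08783933]
 [ 0.00673196  0.63258414 -0.77446239  0.79891913]
 [ 0.          0.          0.          1.        ]]
top [[359.298175     0.         249.93235824]
 [  0.         359.298175   195.9213363 ]
 [  0.           0.           1.        ]] [-0.00698572  0.          0.          0.          0.        ] [[-0.01432347 -0.9998964   0.00142695  0.0203553 ]
 [-0.98525838  0.01387045 -0.17050962  0.60618705]
 [ 0.17047216 -0.0038482  -0.98535498  0.66932748]
 [ 0.          0.          0.          1.        ]]
```

View pics/side0.png

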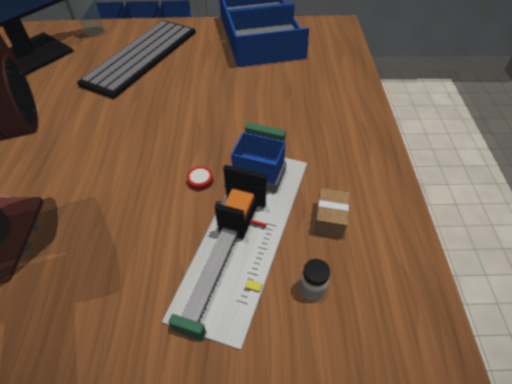

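View pics/top0.png

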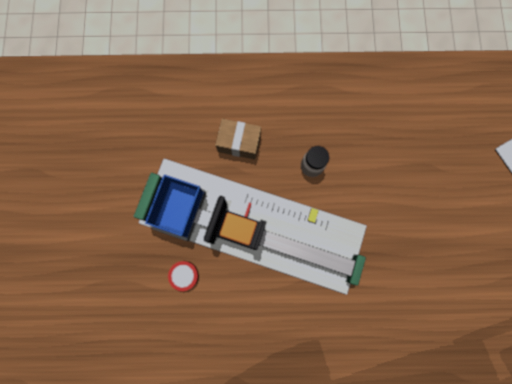

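The side view shows the jaw at about (240,205), the red pointer at (259,224) and the yellow mark at (254,286). In the top view the pointer is at (249,210), the mark at (313,215) and the paddle at (238,230). I'll enlarge both.

```bash
python3 - <<'E'
import cv2
a=cv2.imread("pics/top0.png")[150:300,130:380];cv2.imwrite("pics/topc.png",cv2.resize(a,None,fx=3.2,fy=3.2,interpolation=cv2.INTER_CUBIC))
a=cv2.imread("pics/side0.png")[120:350,160:360];cv2.imwrite("pics/sidec.png",cv2.resize(a,None,fx=2.6,fy=2.6,interpolation=cv2.INTER_CUBIC))
E
```

```text
(no output)
```

View pics/topc.png

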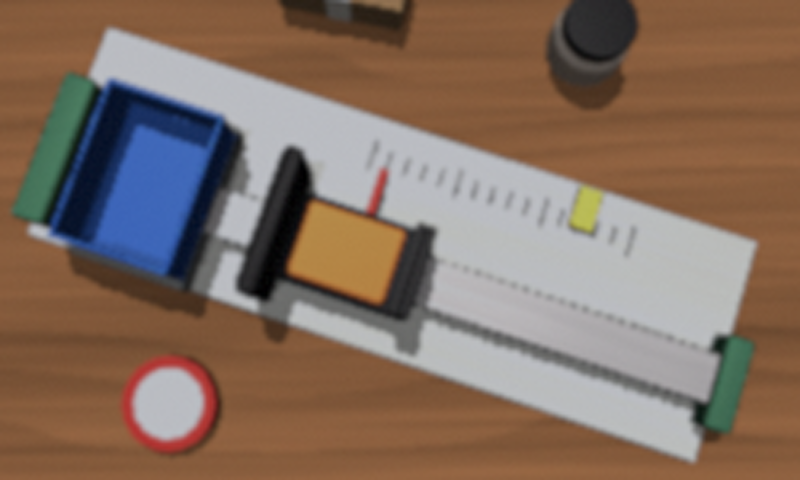

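View pics/sidec.png

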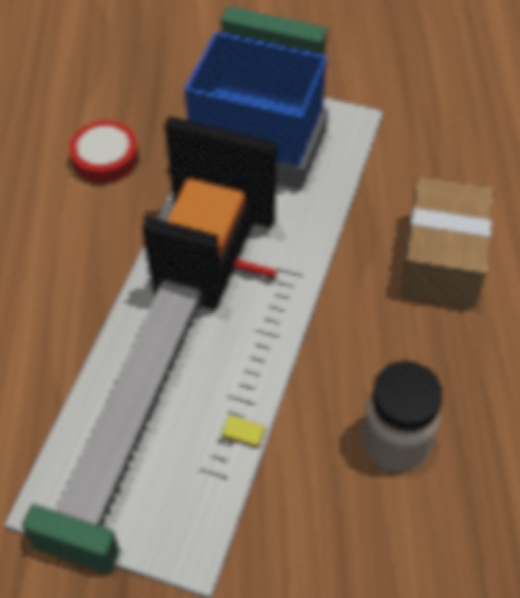

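```bash
cat > h.py <<'E'
import numpy as np,cv2
from scipy.optimize import least_squares
from scipy.spatial.transform import Rotation as R
def ray(d,uv):
    n=cv2.undistortPoints(np.array([[uv]],float),d["K"],np.array(d["distortion"]))[0,0]
    T=d["world_to_cam"];Rm=T[:3,:3];c=-Rm.T@T[:3,3]
    return c,Rm.T@np.array([n[0],n[1],1])
def atz(d,uv,z):
    c,r=ray(d,uv);return c+r*(z-c[2])/r[2]
def proj(d,p):
    T=d["world_to_cam"];p=np.atleast_2d(p)
    return cv2.projectPoints(p@T[:3,:3].T+T[:3,3],np.zeros(3),np.zeros(3),d["K"],np.array(d["distortion"]))[0][:,0]
E
python3 - <<'E'
from h import *
from bench import *
D={n:get_image(n) for n in("top","side")}
tc=lambda u,v:(130+(u+.5)/3.2-.5,150+(v+.5)/3.2-.5)
sc=lambda u,v:(160+(u+.5)/2.6-.5,120+(v+.5)/2.6-.5)
pts=[("top",tc(108,28),(97,250)),("top",tc(756,242),(97,-210)),("top",tc(696,462),(-53,-210)),("top",tc(28,235),(-53,250)),
("side",sc(382,110),(97,250)),("side",sc(210,596),(97,-210)),("side",sc(8,525),(-53,-210))]
W=np.array([atz(D[n],uv,.006)[:2] for n,uv,_ in pts]);C=np.array([c for *_,c in pts])/1000
def tr(p,C):
    c,s=np.cos(p[2]),np.sin(p[2]);return C@np.array([[c,s],[-s,c]])+p[:2]
s=least_squares(lambda p:(tr(p,C)-W).ravel(),[.5,0,0]);p=s.x
print("pose",p,np.degrees(p[2]));print(np.round(s.fun.reshape(-1,2)*1e3,1))
def inv(w):
    c,s=np.cos(p[2]),np.sin(p[2]);return (np.array(w[:2])-p[:2])@np.array([[c,-s],[s,c]])*1e3
for l,n,uv,z in [("mark","top",tc(588,207),.014),("mark","side",sc(243,429),.013),("ptr","top",tc(384,170),.016),("ptr","side",sc(276,273),.016),
 ("pad","top",tc(348,252),.066),("pad","side",sc(207,207),.066)]:
    w=atz(D[n],uv,z);print(l,n,w,inv(w))
np.save("pose.npy",p)
E
```

```text
pose [ 0.52745747 -0.00489779 -0.33579206] -19.23946806482409
[[ 1.5  0.4]
 [ 1.8 -2.9]
 [ 0.1 -1.5]
 [ 0.3  0.8]
 [-0.1  2.2]
 [ 0.5  0.3]
 [-4.   0.6]]
mark top [ 0.57190961 -0.12097308  0.014     ] [ 80.2182726  -94.94469696]
mark side [ 0.57176716 -0.12159625  0.013     ] [ 80.28911505 -95.58000383]
ptr top [0.59802294 0.01239419 0.016     ] [60.92636045 39.57874907]
ptr side [0.59899251 0.01056702 0.016     ] [62.44386322 38.17311187]
pad top [0.54042951 0.03505027 0.066     ] [-0.91602027 41.99145499]
pad side [0.54623057 0.0383612  0.066     ] [ 3.47004137 47.02901624]
```

```bash
cat >> h.py <<'E'
def go(target,yawx=None):
    """print shift/rot in tool units to reach world target"""
    from bench import get_obs
    o=get_obs();q=o["orientation"];Rt=R.from_quat([q[1],q[2],q[3],q[0]])
    d=Rt.inv().apply(np.array(target)-o["tool_pos"])/.03
    out=[np.round(d,3)]
    if yawx is not None:
        c,s=np.cos(yawx),np.sin(yawx)
        Rd=R.from_matrix(np.array([[c,s,0],[s,-c,0],[0,0,-1]]).T)
        out.append(np.round(np.degrees((Rt.inv()*Rd).as_rotvec())/10,3))
    print("t",o["t"],"pos",np.round(o["tool_pos"],4),"F",np.round(o["force"],1),"->",*out)
def cl(x,y,z=0):
    p=np.load("pose.npy");c,s=np.cos(p[2]),np.sin(p[2])
    return np.array([c*x-s*y+p[0],s*x+c*y+p[1],z])
def incl(w):
    p=np.load("pose.npy");c,s=np.cos(p[2]),np.sin(p[2])
    return (np.array(w[:2])-p[:2])@np.array([[c,-s],[s,c]])*1e3
E
python3 -c "
from h import *
p=np.load('pose.npy')
print(cl(0,.044,.2)); go(cl(0,.044,.2),p[2]+np.pi/2)"
```

```text
[0.54195622 0.03664479 0.2       ]
t 0.2 pos [ 0.2654 -0.5655  0.2219] F [-0.5 -0.8  0.2] -> [ 16.871 -14.252   0.748] [-6.000e-03 -3.000e-03 -4.562e+00]
```

```bash
python3 -m jog '[{"offset":[1.6,-1.3,0],"rotation":[0,0,-0.6]},{"offset":[3.2,-2.6,0],"rotation":[0,0,-1.2]},{"offset":[4.8,-3.9,0],"rotation":[0,0,-1.8]},{"offset":[6.4,-5.2,0],"rotation":[0,0,-2.4]},{"offset":[8.0,-6.6,0],"rotation":[0,0,-3.0]},{"offset":[9.6,-8.0,0],"rotation":[0,0,-3.6]},{"offset":[11.2,-9.4,0],"rotation":[0,0,-4.2]},{"offset":[12.5,-10.5,0],"rotation":[0,0,-4.56]}]' 0 20
python3 -c "
from h import *
p=np.load('pose.npy')
go(cl(0,.044,.2),p[2]+np.pi/2)"
```

```text
t: 1.2
tool_pos: [0.4717, -0.1191, 0.2227]
orientation: [0.0, 0.815, 0.58, 0.0]
force: [1.3, 0.1, -1.2]
gripper_width: 0.0154
t 1.2 pos [ 0.4717 -0.1191  0.2227] F [ 1.3  0.1 -1.2] -> [5.674 0.516 0.757] [ 0.003 -0.     0.015]
```

```bash
python3 -m jog '[{"offset":[1.5,0.14,0.2],"rotation":[0,0,0]},{"offset":[3,0.28,0.4],"rotation":[0,0,0]},{"offset":[4.5,0.42,0.6],"rotation":[0,0,0]},{"offset":[5.67,0.52,0.75],"rotation":[0,0,0]},{"offset":[5.67,0.52,0.75],"rotation":[0,0,0]},{"offset":[5.67,0.52,0.75],"rotation":[0,0,0]}]' 0 20
python3 - <<'E'
from h import *
from bench import *
p=np.load('pose.npy')
go(cl(0,.044,.2),p[2]+np.pi/2)
for n in("wrist","side"):
    d=get_image(n);a=d["pixels"][:,:,::-1].copy()
    cv2.imwrite(f"pics/{n}1.png",a)
    np.set_printoptions(suppress=True)
    print(n,proj(d,[cl(0,.043,.066),cl(0,.007,.095),cl(.062,.039,.016),cl(0.08,-.095,.014),get_obs()["tool_pos"]]).round())
E
```

```text
t: 1.95
tool_pos: [0.5417, 0.0337, 0.1999]
orientation: [-0.0, 0.815, 0.579, -0.0]
force: [-0.3, 0.7, -0.8]
gripper_width: 0.0007
t 1.95 pos [0.5417 0.0337 0.1999] F [-0.3  0.7 -0.8] -> [ 0.096 -0.023 -0.005] [-0.003  0.004  0.   ]
wrist [[255. 185.]
 [255. 225.]
 [303. 179.]
 [310. 270.]
 [256. 235.]]
side [[237. 200.]
 [230. 205.]
 [266. 224.]
 [253. 284.]
 [233. 153.]]
```

View pics/wrist1.png

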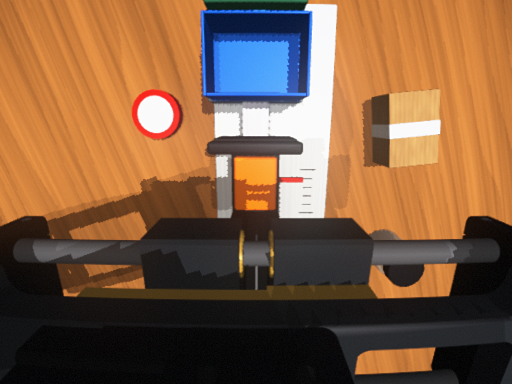

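View pics/side1.png

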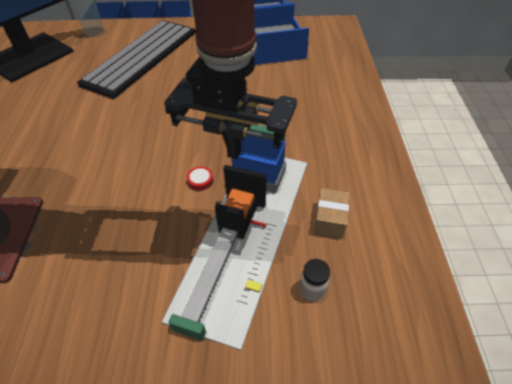

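```bash
python3 - <<'E'
from h import *
from bench import *
np.set_printoptions(suppress=True)
d=get_image("wrist");a=d["pixels"][:,:,::-1]
T=d["world_to_cam"];c=-T[:3,:3].T@T[:3,3];print("cam in clamp",incl(c),c[2])
cv2.imwrite("pics/w2.png",cv2.resize(a[120:230,190:340],None,fx=5,fy=5,interpolation=cv2.INTER_CUBIC))
for l,q in dict(plate_back=(0,.082,.11),plate_front=(0,.094,.11),padfar=(0,.074,.066),padnear=(0,.012,.066),wallf=(0,.007,.095),wallb=(0,-.005,.095),padL=(-.024,.043,.066),padR=(.024,.043,.066)).items():
    u=proj(d,cl(*q))[0];print(l,u.round(1),((u-[190,120])*5).round())
E
```

```text
cam in clamp [  1.52198109 110.87705199] 0.3618738617793168
plate_back [254.4 154.1] [322. 171.]
plate_front [254.3 141. ] [322. 105.]
padfar [254.6 156.8] [323. 184.]
padnear [254.7 210.8] [324. 454.]
wallf [254.6 224. ] [323. 520.]
wallb [254.6 234.6] [323. 573.]
padL [233.3 184.5] [216. 323.]
padR [276.1 184.5] [430. 322.]
```

View pics/w2.png

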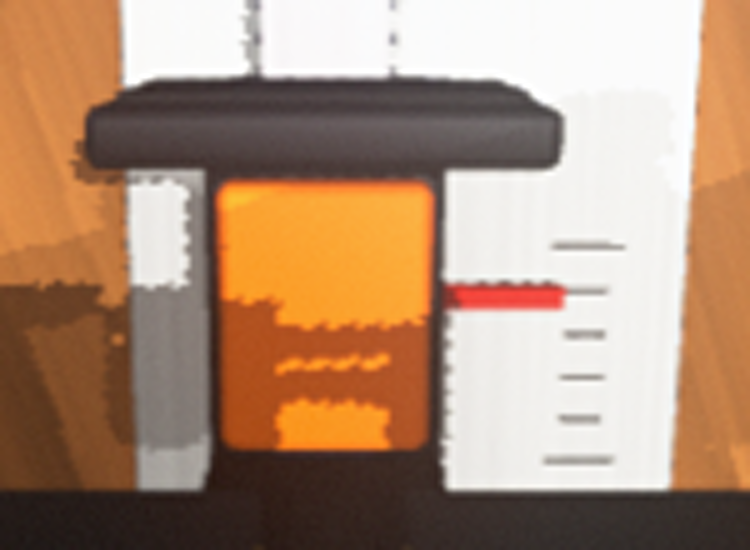

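The wrist view matches the model within 1 mm: paddle edges at rows 157 and 211, plate 141–154, pointer at (303,179). I'm descending to just above the paddle.

```bash
python3 -m jog '[{"offset":[0.1,0,1.4],"rotation":[0,0,0]},{"offset":[0.1,0,2.8],"rotation":[0,0,0]},{"offset":[0.1,0,3.7],"rotation":[0,0,0]},{"offset":[0.1,0,4.1],"rotation":[0,0,0]},{"offset":[0.1,0,4.15],"rotation":[0,0,0]},{"offset":[0.1,0,4.15],"rotation":[0,0,0]}]' 0 20
python3 - <<'E'
from h import *
from bench import *
o=get_obs();print(incl(o["tool_pos"]));go(cl(0,.044,.056),np.load('pose.npy')[2]+np.pi/2)
E
```

```text
t: 2.85
tool_pos: [0.544, 0.0367, 0.0769]
orientation: [0.001, 0.816, 0.579, 0.001]
force: [-0.3, 0.4, 0.3]
gripper_width: 0.0006
[ 1.97288169 44.69655987]
t 2.85 pos [0.544  0.0367 0.0769] F [-0.3  0.4  0.3] -> [-0.024 -0.067  0.697] [ 0.012 -0.003 -0.004]
```

```bash
python3 -m jog '[{"offset":[0,-0.05,0.3],"rotation":[0,0,0]},{"offset":[0,-0.05,0.5],"rotation":[0,0,0]},{"offset":[0,-0.05,0.66],"rotation":[0,0,0]},{"offset":[0,-0.05,0.66],"rotation":[0,0,0]},{"offset":[0,-0.05,0.66],"rotation":[0,0,0]}]' 0 20
python3 - <<'E'
from h import *
from bench import *
o=get_obs();print(incl(o["tool_pos"]));go(cl(0,.044,.056),np.load('pose.npy')[2]+np.pi/2)
E
```

```text
t: 3.48
tool_pos: [0.5424, 0.0375, 0.0567]
orientation: [0.0, 0.815, 0.579, 0.001]
force: [-1.0, 0.7, 8.2]
gripper_width: 0.0006
[ 0.14175462 45.00405341]
t 3.475 pos [0.5424 0.0375 0.0567] F [-1.   0.7  8.2] -> [-0.033 -0.005  0.024] [ 0.009 -0.003 -0.001]
```

```bash
python3 -m jog '[{"offset":[-0.2,0,0],"rotation":[0,0,0]},{"offset":[-0.4,0,0],"rotation":[0,0,0]},{"offset":[-0.6,0,0],"rotation":[0,0,0]},{"offset":[-0.8,0,0],"rotation":[0,0,0]},{"offset":[-1.0,0,0],"rotation":[0,0,0]},{"offset":[-1.2,0,0],"rotation":[0,0,0]},{"offset":[-1.4,0,0],"rotation":[0,0,0]},{"offset":[-1.4,0,0],"rotation":[0,0,0]}]' 0 20
python3 - <<'E'
from h import *
from bench import *
o=get_obs();print(incl(o["tool_pos"]));go(cl(0,.0,.0565),np.load('pose.npy')[2]+np.pi/2)
d=get_image("top");a=d["pixels"][:,:,::-1]
cv2.imwrite("pics/t3.png",cv2.resize(a[150:300,130:380],None,fx=3.2,fy=3.2,interpolation=cv2.INTER_CUBIC))
d=get_image("side");a=d["pixels"][:,:,::-1]
cv2.imwrite("pics/s3.png",cv2.resize(a[120:350,160:360],None,fx=2.6,fy=2.6,interpolation=cv2.INTER_CUBIC))
E
```

```text
t: 4.47
tool_pos: [0.5286, -0.0019, 0.0568]
orientation: [0.0, 0.815, 0.579, 0.001]
force: [-1.0, 2.3, 8.2]
gripper_width: 0.0009
[0.04528451 3.20686847]
t 4.475 pos [ 0.5286 -0.0019  0.0568] F [-1.   2.3  8.2] -> [-0.107 -0.001  0.01 ] [ 0.008 -0.007 -0.003]
```

View pics/t3.png

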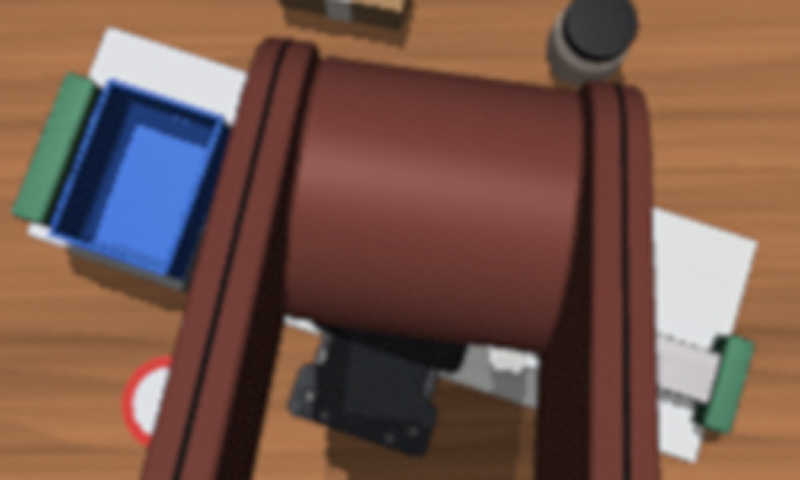

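View pics/s3.png

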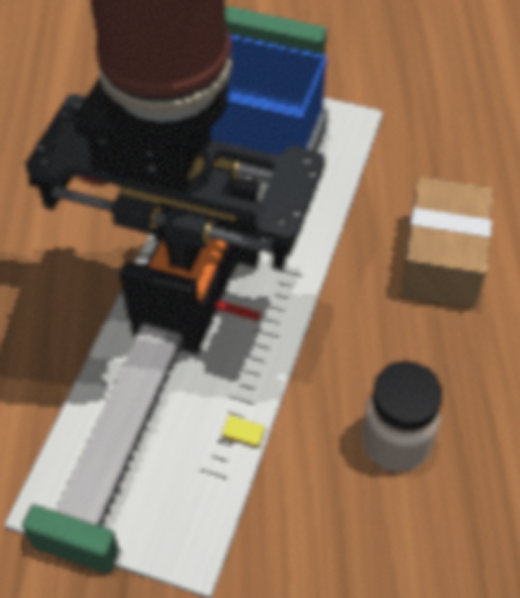

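```bash
python3 - <<'E'
from h import *
from bench import *
d=get_image("side")
sc=lambda u,v:(160+(u+.5)/2.6-.5,120+(v+.5)/2.6-.5)
print(incl(atz(d,sc(261,315),.016)),incl(atz(d,sc(276,273),.016)))
E
```

```text
[63.34522221 -2.67867055] [62.44386322 38.17311187]
```

The pointer in the side view went from (276,273) to (261,315) in the crop, so the jaw moved about 41 mm while the fingertip moved 42 mm. Friction is carrying it with the release held down, and the thumb wall is there if the finger slips. I'll carry on and then re-measure.

```bash
python3 -m jog '[{"offset":[-0.35,0,0],"rotation":[0,0,0]},{"offset":[-0.7,0,0],"rotation":[0,0,0]},{"offset":[-1.05,0,0],"rotation":[0,0,0]},{"offset":[-1.4,0,0],"rotation":[0,0,0]},{"offset":[-1.75,0,0],"rotation":[0,0,0]},{"offset":[-2.1,0,0],"rotation":[0,0,0]},{"offset":[-2.4,0,0],"rotation":[0,0,0]},{"offset":[-2.4,0,0],"rotation":[0,0,0]}]' 0 20
python3 - <<'E'
from h import *
from bench import *
o=get_obs();print(incl(o["tool_pos"]));go(cl(0,-.09,.0565),np.load('pose.npy')[2]+np.pi/2)
d=get_image("side");a=d["pixels"][:,:,::-1]
cv2.imwrite("pics/s4.png",cv2.resize(a[190:340,170:320],None,fx=4,fy=4,interpolation=cv2.INTER_CUBIC))
E
```

```text
t: 5.62
tool_pos: [0.5047, -0.0705, 0.0567]
orientation: [0.0, 0.816, 0.579, 0.001]
force: [-1.4, -0.1, 7.8]
gripper_width: 0.0005
[  0.0778383  -69.43738616]
t 5.625 pos [ 0.5047 -0.0705  0.0567] F [-1.4 -0.1  7.8] -> [-0.685 -0.002  0.007] [ 0.008 -0.002 -0.004]
```

View pics/s4.png

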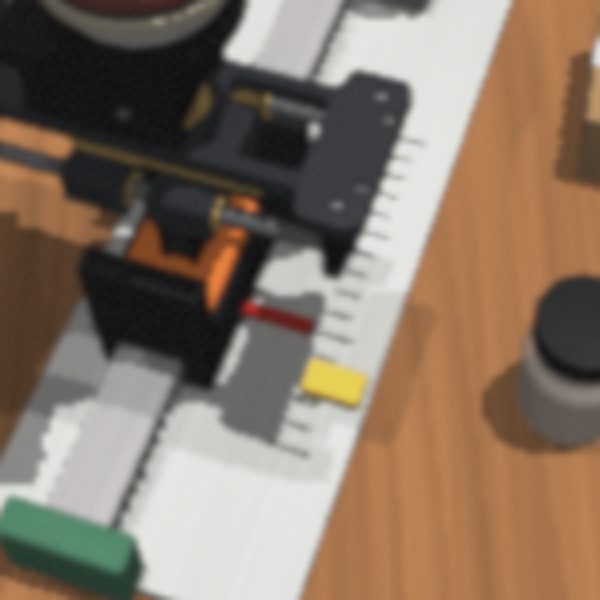

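```bash
python3 - <<'E'
from h import *
from bench import *
d=get_image("side")
sc=lambda u,v:(170+(u+.5)/4-.5,190+(v+.5)/4-.5)
for q,z in [((312,325),.016),((335,380),.014),((308,362),.014),((367,378),.014),((303,390),.010),((360,405),.008)]: print(q,incl(atz(d,sc(*q),z)))
E
```

```text
(312, 325) [ 61.80221165 -73.36947268]
(335, 380) [ 80.80527692 -95.78771182]
(308, 362) [ 65.96440926 -91.07108052]
(367, 378) [ 94.50278672 -90.23288428]
(303, 390) [  67.699728   -103.31265097]
(360, 405) [  94.72450004 -101.29416564]
```

The pointer tip is at (312,325) in the crop, 22 mm short of the mark, whose centre is at (335,380).

```bash
python3 -m jog '[{"offset":[-0.2,0,0],"rotation":[0,0,0]},{"offset":[-0.4,0,0],"rotation":[0,0,0]},{"offset":[-0.6,0,0],"rotation":[0,0,0]},{"offset":[-0.74,0,0],"rotation":[0,0,0]},{"offset":[-0.74,0,0],"rotation":[0,0,0]},{"offset":[-0.74,0,0],"rotation":[0,0,0]}]' 0 20
python3 - <<'E'
from h import *
from bench import *
o=get_obs();print(incl(o["tool_pos"]),o["force"])
for n,(u,v,w,h,f) in dict(side=(170,190,150,150,4),top=(230,150,150,150,4),wrist=(0,0,512,384,1.5)).items():
  d=get_image(n);a=d["pixels"][:,:,::-1]
  cv2.imwrite(f"pics/{n}5.png",cv2.resize(a[v:v+h,u:u+w],None,fx=f,fy=f,interpolation=cv2.INTER_CUBIC))
E
```

```text
t: 6.48
tool_pos: [0.4975, -0.0909, 0.0567]
orientation: [0.0, 0.815, 0.579, 0.001]
force: [-0.2, 2.5, 8.0]
gripper_width: 0.0003
[ 6.61217008e-02 -9.10990913e+01] [-0.15178417  2.51174623  7.96610316]
```

View pics/side5.png

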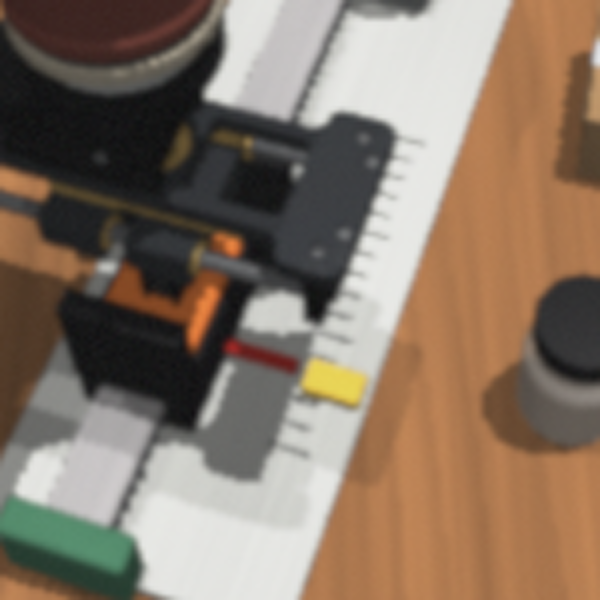

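View pics/wrist5.png

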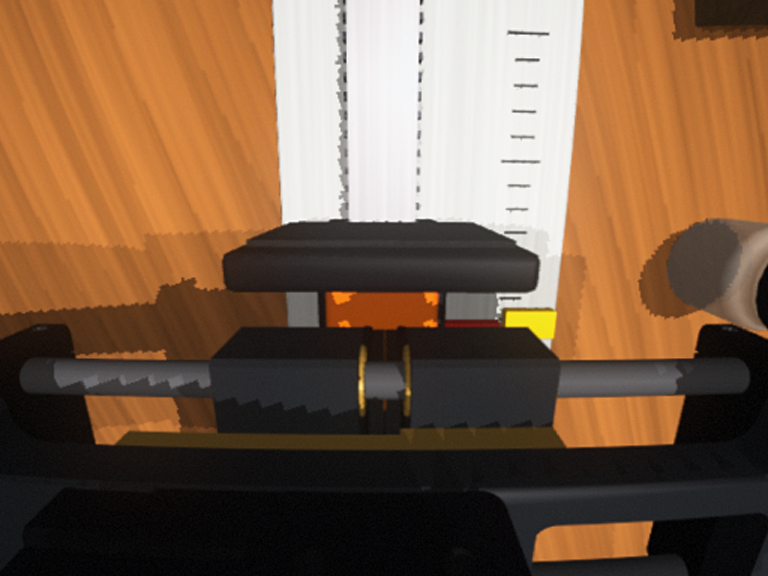

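```bash
python3 - <<'E'
from h import *
from bench import *
d=get_image("side")
sc=lambda u,v:(170+(u+.5)/4-.5,190+(v+.5)/4-.5)
print(incl(atz(d,sc(297,366),.016)))
print("pix of tip if at mark y", (proj(d,[cl(.062,-.0955,.016)])[0]-[170,190])*4)
d=get_image("wrist")
for q,z in [((496,321),.018),((504,312),.014),((555,310),.014)]: print(q,incl(atz(d,(q[0]/1.5,q[1]/1.5),z)))
E
```

```text
[ 62.19494603 -95.517353  ]
pix of tip if at mark y [295.11530403 364.34740294]
(496, 321) [ 59.2736902  -90.52298893]
(504, 312) [ 64.3819016  -86.87123708]
(555, 310) [ 91.95181744 -85.82914765]
```

Both views put the pointer within about 1 mm of the mark's centre. I'm lifting straight up to let the release rise.

```bash
python3 -m jog '[{"offset":[0,0,-0.2],"rotation":[0,0,0]},{"offset":[0,0,-0.4],"rotation":[0,0,0]},{"offset":[0,0,-0.7],"rotation":[0,0,0]},{"offset":[0,0,-1.3],"rotation":[0,0,0]},{"offset":[0,0,-2.3],"rotation":[0,0,0]},{"offset":[0,0,-3.6],"rotation":[0,0,0]},{"offset":[0,0,-5],"rotation":[0,0,0]},{"offset":[0,0,-5],"rotation":[0,0,0]}]'
python3 -m jog '[{"offset":[-1.5,0,0],"rotation":[0,0,0]},{"offset":[-3,0,0],"rotation":[0,0,0]},{"offset":[-4.5,0,0],"rotation":[0,0,0]},{"offset":[-6,0,0],"rotation":[0,0,0]},{"offset":[-7.5,0,0],"rotation":[0,0,0]},{"offset":[-9,0,0],"rotation":[0,0,0]},{"offset":[-9,0,0],"rotation":[0,0,0]}]'
python3 - <<'E'
from h import *
from bench import *
for n,(u,v,w,h,f) in dict(side=(160,120,200,230,2.6),top=(130,150,250,150,3.2)).items():
  d=get_image(n);a=d["pixels"][:,:,::-1]
  cv2.imwrite(f"pics/{n}6.png",cv2.resize(a[v:v+h,u:u+w],None,fx=f,fy=f,interpolation=cv2.INTER_CUBIC))
E
```

```text
t: 7.72
tool_pos: [0.4993, -0.092, 0.2111]
orientation: [0.004, 0.815, 0.579, 0.003]
force: [-0.2, -1.2, 0.4]
gripper_width: 0.0006
t: 8.6
tool_pos: [0.406, -0.3482, 0.2052]
orientation: [-0.0, 0.817, 0.577, -0.0]
force: [-0.1, 0.2, -0.2]
gripper_width: 0.0001
```

View pics/side6.png

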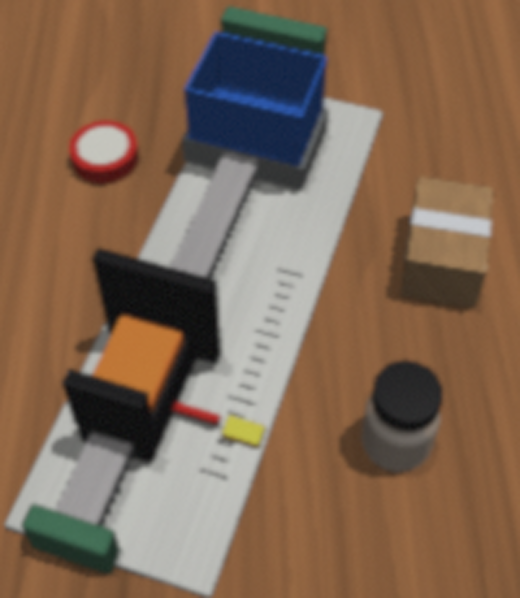

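View pics/top6.png

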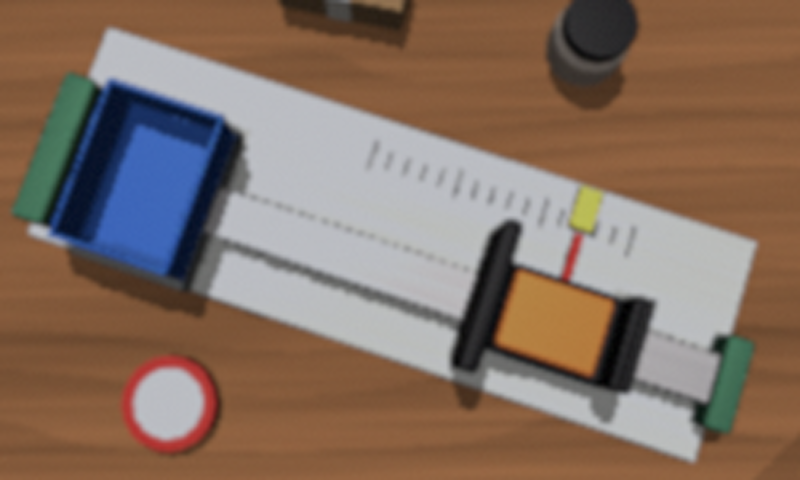

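```bash
python3 - <<'E'
from h import *
from bench import *
d=get_image("top")
tc=lambda u,v:(130+(u+.5)/3.2-.5,150+(v+.5)/3.2-.5)
print("ptr",incl(atz(d,tc(578,236),.016)),"mark",incl(atz(d,tc(588,207),.014)))
s=get_image("side");sc=lambda u,v:(160+(u+.5)/2.6-.5,120+(v+.5)/2.6-.5)
print("ptr",incl(atz(s,sc(217,420),.016)),"mark",incl(atz(s,sc(243,429),.013)))
for z in(.054,.062,.066):print(z,[np.round(np.linalg.norm(a-b)*1e3,1) for a,b in[(atz(d,tc(512,268),z),atz(d,tc(618,298),z))]], incl(atz(d,tc(556,323),z)),incl(atz(s,sc(140,357),z)))
E
```

```text
ptr [ 59.62051956 -93.96087658] mark [ 80.2182726  -94.94469696]
ptr [ 61.00010214 -96.13595134] mark [ 80.28911505 -95.58000383]
0.054 [np.float64(67.1)] [ -1.00645671 -91.60994658] [  1.19592848 -85.10523371]
0.062 [np.float64(66.4)] [ -1.5363317  -90.53283501] [  3.69087738 -89.19051698]
0.066 [np.float64(66.0)] [ -1.8012692  -89.99427923] [  4.93835182 -91.23315861]
```

```bash
python3 -c "
from bench import *
sign_off()"
```

```text
the job is handed in; nothing more can be done
```

The jaw's red pointer now stands level with the yellow mark, the release is up, and I've handed the job in at about 9 s of the 45 s allowed.

- **What I did:** With the fingers closed, I pressed the orange release about 9 mm down at 8 N. Holding it there, I moved the jaw back about 134 mm, then lifted straight up and moved the arm clear.
- **How the jaw moved:** For at least the first 40 mm, friction under the fingertip on the paddle carried it, not a push against the thumb wall. The jaw followed the finger almost exactly throughout, and I never gripped the wall.
- **Pointer and mark:** After letting go, the top camera puts the pointer at y = -94.0 mm and the mark at -94.9 mm. The side camera gives -96.1 and -95.6 mm. The gap is about 1 mm or less, and the mark allows ±8 mm.
- **Release:** The two cameras agree best on a paddle height of about 62–66 mm, so it has sprung up. I didn't push on the jaw to test the lock.
- **Surroundings:** The bin, carton, jar and tape look unmoved in the before and after pictures. The force readings I took stayed below 10 N, and the robot is touching nothing.

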